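Take a leaning bottle's temperature with a contact thermometer

ROBOT

A 6-joint arm with a two-finger parallel gripper is mounted at the origin on the work surface. World frame = base frame: x ahead of the robot, y to its left, z up, the work surface at z = 0. Lengths are in mm, angles in rad, forces in N, time in s.
With the tool pointing down it reaches from about 350 to 875 mm from the base axis. Payload 4.2 kg.
Tool frame: the origin (TCP) lies at the very end of the fingers, on their centre line; the grasp point (between the pads) lies 19 mm behind it; z points along the fingers, y is the direction in which the jaws open and shut (so a half turn about z gives the same grasp; the last joint's range is limited). The gripper opens to 87 mm and grips with 3 to 60 N. Pads are 19 mm wide; open, the fingers measure 117 mm over their backs; the gripper's body (75 mm by 190 mm) begins 51 mm behind the grasp point.
Start: joints at [1.559, 0.385, 0.008, 0, -1.194, -0.259], TCP at [167.157, 602.211, 222.55] pointing down, gripper open.
Joint ranges: [-3.14, 3.14], [-1.21, 2.06], [-1.07, 1.41], [-3.16, 2.05], [-2.99, -0.16], [-3.1, 3.1]. Speed limits (rad/s): [2.79, 2.79, 3.14, 3.14, 3.14, 3.14].

INTERFACE

Orientations are given as a unit quaternion [w, x, y, z].
In Python, from cell import * gives the robot as it stands.
- The arm moves only by the tool play_rows, never from a script. Its argument "rows" is a list of rows, each a list of 7 numbers: the shift along the tool's x, y, z normalised to -1 to 1, where 1 is 0.75 m, then the turn, a rotation vector about the tool's x, y, z normalised to -1 to 1, where 1 is 90 degrees, then the gripper command: -1 is shut, 1 is fully open, values between are in proportion. In form: [[x, y, z, rx, ry, rz, fingers], ...]. A call has 1 to 20 rows; each row is the pose to reach, as a shift and turn from the pose measured when the call began, along the tool's axes at that moment; what a row does not reach only later rows make up. A row lasts 1/8 s, in which the tool goes at most 62.5 mm and 10.7 degrees, less where a joint would pass 70% of its speed; a pose out of reach is approached as far as the arm can. A call with a number of a shift or a turn outside -1 to 1 is refused whole. A call with a gripper value outside its range is refused whole. The fingers move at their own pace and stop on an object; the grip force is fixed at half the most. Time passes only in rows, so rows that repeat a pose let the fingers close. It gives the time, the measured TCP pose, the force and the opening at its end, in the units of the state.
- sense(): the state, without advancing time (a new reading comes with each control period).
- read_camera(name): name is "scene" or "top" or "wrist"; returns the picture (420x560x3 uint8, red, green, blue); there is no depth.
- camera_params(name): a dict with "fx", "fy", "cx", "cy" (pixels), "k1" (the pictures are not rectified: a ray, as slopes to the right and down, at radius r is drawn at 1 + k1 r^2 times it, then the intrinsics apply), "rvec" (rotation vector, rad) and "tvec" (3), from world to camera coordinates, as OpenCV has them. Camera axes: x right, y down, z forward; pixel columns grow to the right and rows downward; lengths in mm; the calibration is good to about 2 mm. A picture is of the moment at which its call begins: read the wrist's pose just before it. camera_params takes no time and is no camera call; for the wrist camera it gives the pose at the moment of the call.
- hand_in(): hands the job in, once; it reports no verdict.
The state is a dict: "clock": time; "joint_pos": joint angles; "joint_vel": joint speeds; "joint_torque": joint torques, N m; "tool_pos": TCP position; "orientation": TCP orientation; "force": force on the tool from outside, world axes, zero at the start; "wrist_torque": the same for the moment, N m; "width": finger opening in mm.
Only numpy, scipy, OpenCV 4.12 (cv2) and the standard library are available. Lean on these libraries where they do the work, as an engineer would, in place of code of your own. Each camera call takes 0.05 s, during which the arm holds its last target. There are 200 camera calls.

TASK

Check the temperature of the broader of the two leaning bottles: lift the contact thermometer off its forked hanger, press its sprung foot gently and squarely onto the round foil crest in the middle of that bottle's label, and hold it still there for two seconds. Then gently hang the thermometer back in its fork so that it rests upright on its collar, and let go. Do not touch the slimmer bottle or disturb the shaker, tumbler and jigger.

Things in the scene. Friction and masses are not known exactly. Their poses are not given: they have to be found in the camera images.
- thermometer: Hand-held contact thermometer, about 0.2 kg, 161 to 173 mm long. Origin on its axis at the underside of its steel collar (62 mm disc, z 0 to 6 mm); z runs up through the handle. Below: a black sleeve 22 mm across to z -55 mm, then a steel shank 14 mm across ending in a flat round foot 26 mm across that faces -z
- thermometer_grip (a point): Where to grip the thermometer's black handle, on its axis 42 mm above the body's origin, same axes. The handle is 36 mm along x, 26 mm along y (grip across y) and spans 36 mm down (to the collar) and only 22 mm up from this point
- sleeve_end (a point): Lower end of the thermometer's sleeve, on its axis, same axes. The telescopic shank was left pulled out by an unreported amount: the foot's face is 42 to 54 mm below this point, so feel for contact. The shank is stiff and will not slide in this job. The foot is sprung: gives at 1.8 N, gains 0.6 N per mm, bottoms after 8 mm at 6.6 N
- hanger_seat (a point): Seat of the fixed brass forked hanger: midway between its two tines, level with their tops (150 mm above the counter); the thermometer's origin rests here. Tines along x: 14 mm wide, 10 mm thick, 38 mm gap, open towards -x (33 mm from here), closed 48 mm away at +x by the post. Nothing of the hanger rises above the tine tops
- broad_bottle_label: Target: centre of the round foil crest (24 mm across) in the middle of the upper side of the label on the broader green bottle (86 mm across, 290 mm long, leaning neck up, fixed). Origin on the glass surface; z straight out of it, 35 degrees from vertical towards the bottle's foot; x along the bottle to its neck
- broad_bottle: The broader bottle with its oak rest, fixed. Origin on the counter straight below the crest; x runs level towards the neck end. It reaches from 70 mm behind the origin to 190 mm ahead; the neck's end is 220 mm high
- slim_bottle: The slimmer green bottle (62 mm across, 290 mm long) leaning on a like oak rest, fixed; not to be touched. Origin on the counter straight below its crest; x level towards its neck end, which is about 215 mm high
- shaker: Steel cocktail shaker, 86 mm across, 200 mm high, loose bystander; origin at the centre of its underside
- tumbler: Glass tumbler, 80 mm across, 95 mm high, loose bystander; origin at the centre of its underside
- jigger: Brass jigger, 48 mm across, 85 mm high, loose bystander; origin at the centre of its underside
Things that resemble listed ones, but are neither listed nor needed, are in the scene too. What is shaped like the thermometer but orange is not meant.

How it is judged (in metres and radians):
On the way, in this order (a step that is already met when the one before it is completed fails the run):
1. the thermometer is lifted clear of the hanger (distance between thermometer and hanger_seat above 0.08 m), for 0.1 s.
2. its foot is pressed with 1.5 to 12 N on the crest of the broader bottle (axis within 12 mm of the crest's centre and within 12 degrees of square) and held still for 1.5 s (x of broad_bottle_label in the frame of thermometer between -0.012 and 0.012 m and y of broad_bottle_label in the frame of thermometer between -0.012 and 0.012 m and angle between the z axis of thermometer and the z axis of broad_bottle_label, either way round below 0.21 rad and z of thermometer in the frame of broad_bottle_label above 0.08 m and contact force between thermometer and broad_bottle between 1.5 and 12 N and linear speed of thermometer below 0.02 m/s and angular speed of thermometer below 0.2 rad/s), for 1.5 s.
At the end, for the whole second after the job is handed in: The thermometer hangs in the fork again, released and at rest, its collar flat on the tines (within 4 mm in height, 30 mm of the seat point, under 5 degrees from upright), after the reading was taken (distance between thermometer and hanger_seat below 0.03 m and z of thermometer in the frame of hanger_seat between -0.004 and 0.004 m and angle between thermometer's own z axis and vertical below 0.08 rad and linear speed of thermometer below 0.02 m/s and contact force between the fingers and thermometer below 0.1 N); the robot touches nothing.
It fails at once if the thermometer is pressed on the bottle with more than 20 N (contact force between thermometer and broad_bottle above 20 N).
It fails at once if the slimmer bottle is touched with more than 1 N (contact force between any of thermometer, the arm, the fingers and slim_bottle above 1 N).
It fails at once if the thermometer is dropped (falls out of the fingers from over about 13 mm) (contact force between the fingers and thermometer below 0.05 N and linear speed of thermometer above 0.5 m/s).
It fails at once if a bystander is shifted by more than 20 mm or tipped (distance of any of shaker, tumbler, jigger from where it was at the start of the episode above 0.02 m or angle between any of shaker, tumbler, jigger's own z axis and vertical above 0.3 rad).
It also fails if it takes over 51 s, if anything falls off the work surface, if the arm or the gripper's body presses on something with over 40 N, if the wrist force passes 120 N, or if a joint passes its speed limit or range.

## Working session

There is one attempt and no reset: what is moved stays moved. The work goes in short steps, Python scripts to look and compute and a tool call to move; the robot and the scene stay as the last step left them, time stands still between calls to the robot, and variables do not carry over. Pictures are saved under pics/ and viewed, about 8 in all and at most 12, crops included, and the job is handed in when it is done.

Besides the shell and the picture viewer there is one more tool, called after "Request:" by a JSON object that holds its "op" and its "data", one argument or row to a line. play_rows: Moves the arm, as the interface text tells. Scaled input: -1 to 1 covers 0.75 m each way for a shift and 90 degrees each way for a turn. Its arguments: {"type":"object","properties":{"rows":{"type":"array","items":{"type":"array","items":{"type":"number"}}}},"required":["rows"]}

```bash
ls; mkdir -p pics
python3 - <<'E'
from cell import *
import cv2
for n in ("scene","top"):
    p=camera_params(n); print(n,p)
    cv2.imwrite(f"pics/{n}0.png",cv2.resize(read_camera(n)[:,:,::-1],(800,600),interpolation=cv2.INTER_CUBIC))
print(sense())
E
```

```text
pics
scene {'fx': 506.9737027431318, 'fy': 506.9737027431318, 'cx': 272.7757120534245, 'cy': 204.134062144584, 'k1': -0.08983229145127164, 'rvec': array([ 2.56289424, -0.15563687,  0.041647  ]), 'tvec': array([-545.93240496,  143.47235998, 1351.14757296])}
top {'fx': 496.90946630795304, 'fy': 496.90946630795304, 'cx': 281.4316427105242, 'cy': 210.638461491104, 'k1': -0.056369184031255806, 'rvec': array([ 2.11639704, -2.05984038,  0.26328403]), 'tvec': array([  -9.94790959,  588.7520874 , 1039.75499244])}
{'clock': 0.1, 'joint_pos': array([ 1.55860856e+00,  3.85495830e-01,  6.76922468e-03, -4.11233464e-04,
       -1.19401753e+00, -2.58600119e-01]), 'joint_vel': array([-0.00149406, -0.00169997,  0.00192235,  0.00122099, -0.00067083,
       -0.00058375]), 'joint_torque': array([-3.00889778e-04, -3.91688919e+01,  1.87937826e+01,  4.23186287e+00,
        1.34990716e-02, -7.56932582e-05]), 'tool_pos': array([167.02852668, 601.71039406, 221.56539855]), 'orientation': array([ 9.90007478e-04,  9.90837506e-01, -1.35055734e-01, -6.99837162e-05]), 'force': array([-0.14001453, -0.61347995, -0.04405842]), 'wrist_torque': array([ 0.02715344, -0.04828266, -0.00499937]), 'width': 86.93241651062831}
```

View pics/scene0.png

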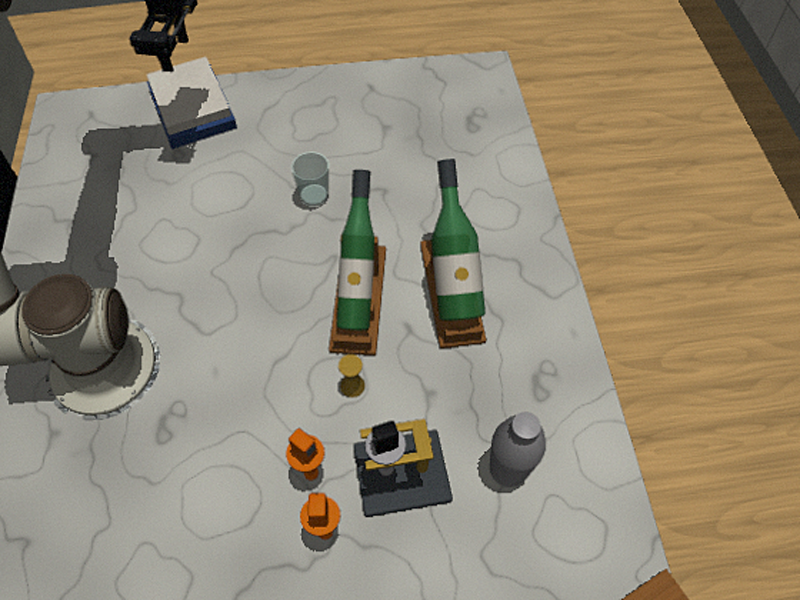

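View pics/top0.png

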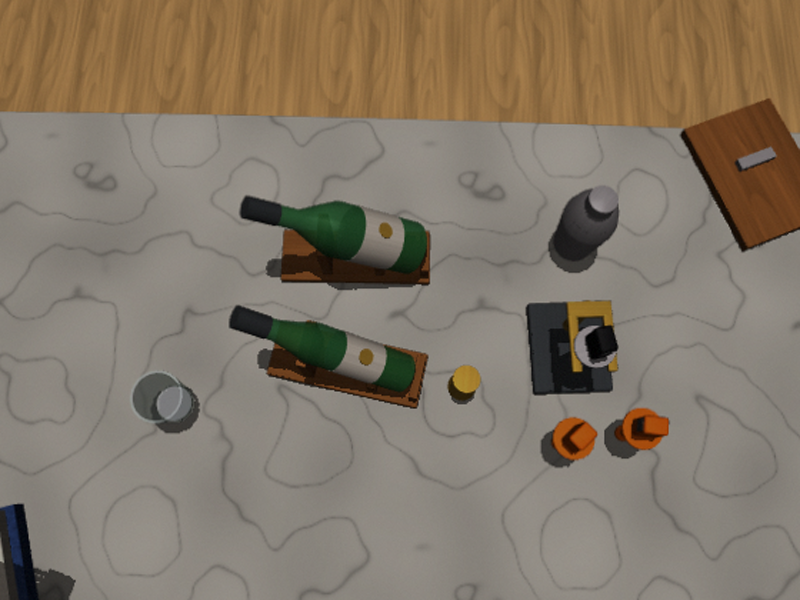

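Scene view: broad bottle at right, crest at about (461,274); slim bottle crest at (354,279); fork with black thermometer at about (387,445). Top view: broad crest (386,230), thermometer (598,346), with orange decoys nearby. I'll zoom in on the fork and the crest.

```bash
cat > h.py <<'E'
from cell import *
import numpy as np, cv2
from scipy.spatial.transform import Rotation as R
def ray(p,u,v):
    # pixel -> world origin, direction
    K=np.array([[p['fx'],0,p['cx']],[0,p['fy'],p['cy']],[0,0,1]])
    x=cv2.undistortPointsIter(np.array([[[u,v]]],float),K,np.array([p['k1'],0,0,0.]),None,None,(3,100,1e-10)).ravel()
    M=R.from_rotvec(p['rvec']).as_matrix(); d=M.T@np.array([x[0],x[1],1.]); return -M.T@p['tvec'],d/np.linalg.norm(d)
def tri(obs):
    A=np.zeros((3,3));b=np.zeros(3);rs=[ray(*o) for o in obs]
    for o,d in rs: P=np.eye(3)-np.outer(d,d);A+=P;b+=P@o
    X=np.linalg.solve(A,b); return X,[np.linalg.norm((np.eye(3)-np.outer(d,d))@(X-o)) for o,d in rs]
def plane(o,z): c,d=ray(*o); return c+d*(z-c[2])/d[2]
def proj(p,X):
    K=np.array([[p['fx'],0,p['cx']],[0,p['fy'],p['cy']],[0,0,1]])
    return cv2.projectPoints(np.array(X,float).reshape(-1,3),p['rvec'],p['tvec'],K,np.array([p['k1'],0,0,0.]))[0].reshape(-1,2)
def tool():
    s=sense();q=s['orientation'];return np.array(s['tool_pos']),R.from_quat([q[1],q[2],q[3],q[0]])
def row(pos,Rt):
    "normalised row to pose (pos, Rotation)"
    p,r=tool(); return np.round(np.r_[r.inv().apply(np.array(pos)-p)/750,(r.inv()*Rt).as_rotvec()/(np.pi/2)],4)
E
python3 - <<'E'
from h import *
s,t=camera_params('scene'),camera_params('top');k=.7
T=lambda a,b:print(np.round(tri([(s,a[0]*k,a[1]*k),(t,b[0]*k,b[1]*k)])[0]),np.round(tri([(s,a[0]*k,a[1]*k),(t,b[0]*k,b[1]*k)])[1],1))
T((461,274),(386,230));T((354,279),(366,357));T((387,445),(597,346));T((385,433),(603,340))
im={n:read_camera(n) for n in('scene','top')}
def crop(n,c,w):
    x,y=int(c[0]*k),int(c[1]*k);print(n,x-w,y-w);return cv2.resize(im[n][y-w:y+w,x-w:x+w,::-1],(400,300) if 0 else (400,400),interpolation=cv2.INTER_CUBIC)
a=np.hstack([crop('scene',(395,460),40),crop('top',(585,345),40)])
cv2.imwrite('pics/z1.png',a)
# segment gold/foil centroid and label/neck
for n,c in(('scene',(461,274)),('top',(386,230))):
    x,y=int(c[0]*k),int(c[1]*k);q=im[n][y-12:y+12,x-12:x+12].astype(int)
    m=(q[...,0]-q[...,2]>50);yy,xx=np.nonzero(m);print(n,m.sum(),xx.mean()+x-12,yy.mean()+y-12)
E
```

```text
[682.  33. 142.] [0.7 0.7]
[491.  57. 125.] [1.5 1.5]
[ 511. -275.  156.] [2.2 2.2]
[ 510. -272.  199.] [0.9 0.9]
scene 236 282
top 369 201
scene 67 322.910447761194 191.08955223880596
top 77 269.5584415584416 160.64935064935065
```

View pics/z1.png

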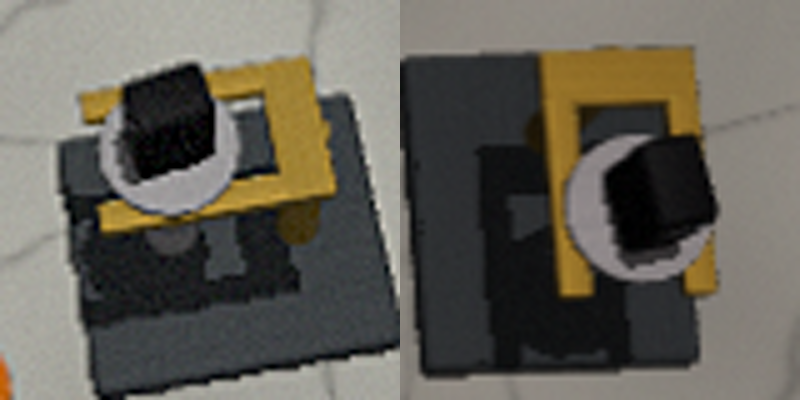

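Run:
```python
from h import *
s,t=camera_params('scene'),camera_params('top')
S=lambda u,v:(s,u/5+236,v/5+282); T=lambda u,v:(t,(u-400)/5+369,v/5+201)
r=lambda x:np.round(x,1)
print('collar',r(plane(S(170,150),156)),r(plane(T(642,207),156)),r(tri([S(170,150),T(642,207)])[0]))
for n,a,z in(('fork ends S',[S(80,108),S(101,220),S(308,58),S(335,192)],150),('fork T',[T(575,297),T(702,293),T(540,55),T(693,48)],150)):
    print(n,[r(plane(o,z)) for o in a])
print('handle top S',[r(plane(S(*o),214)) for o in((123,100),(195,66),(212,98),(133,132))])
print('crest',[r(x) for x in tri([(s,322.9,191.1),(t,269.6,160.6)])])
# bottle axis dir: neck ends and slim
k=.7
print('neck broad',r(tri([(s,447*k,172*k),(t,262*k,208*k)])[0]),'slim neck',r(tri([(s,361*k,183*k),(t,250*k,320*k)])[0]))
w=camera_params('wrist');p,q=tool();M=R.from_rotvec(w['rvec']).as_matrix()
print('cam in tool',r(q.inv().apply(-M.T@w['tvec']-p)),(M@q.as_matrix()).round(2),w['fx'],w['k1'])
print('shaker top',r(plane((t,603*k,199*k),200)),'jig',r(plane((t,466*k,380*k),85)),r(plane((s,350*k,366*k),85)), 'orange',r(plane((t,645*k,427*k),156)),r(plane((t,575*k,437*k),156)))
```

```text
collar [ 511.  -275.4  156. ] [ 508.4 -274.6  156. ] [ 509.9 -274.9  153.9]
fork ends S [array([ 473.9, -248.8,  150. ]), array([ 477.8, -301.3,  150. ]), array([ 577.7, -237.5,  150. ]), array([ 580.3, -301.1,  150. ])]
fork T [array([ 471.5, -247.2,  150. ]), array([ 474.4, -299.7,  150. ]), array([ 573.1, -235.9,  150. ]), array([ 577.9, -300.6,  150. ])]
handle top S [array([ 491.9, -273.1,  214. ]), array([ 523.6, -261.7,  214. ]), array([ 528.9, -276.8,  214. ]), array([ 494.5, -287.7,  214. ])]
crest [array([682.6,  34.4, 142.9]), array([0.8, 0.8])]
neck broad [680.7 205.9 221.6] slim neck [523.  213.6 204.8]
cam in tool [  81.    -0.4 -163.5] [[-0.    1.    0.  ]
 [-0.96  0.   -0.3 ]
 [-0.3  -0.    0.96]] 369.68971576814306 -0.09909730324086687
shaker top [ 717.  -281.4  200. ] jig [465.3 -94.   85. ] [469.1 -96.1  85. ] orange [ 395.1 -339.2  156. ] [ 379.2 -239.9  156. ]
```

```bash
cat >> h.py <<'E'
def down(h):
    "tool down, tool y heading h deg"
    a=np.radians(h); y=np.array([np.cos(a),np.sin(a),0]); z=np.array([0,0,-1.]); return R.from_matrix(np.c_[np.cross(y,z),y,z])
E
python3 -c "
from h import *
print(row([480,200,420],down(-175.5)))"
```

```text
[ 5.454e-01  4.050e-01 -2.636e-01  7.000e-04 -6.000e-04  7.776e-01]
```

Request:
{"op": "play_rows", "data": {
  "rows": [
    [0,0,-0.1,0,0,0,1],
    [0.545,0.405,-0.264,0,0,0.778,1],
    [0.545,0.405,-0.264,0,0,0.778,1],
    [0.545,0.405,-0.264,0,0,0.778,1],
    [0.545,0.405,-0.264,0,0,0.778,1],
    [0.545,0.405,-0.264,0,0,0.778,1],
    [0.545,0.405,-0.264,0,0,0.778,1],
    [0.545,0.405,-0.264,0,0,0.778,1],
    [0.545,0.405,-0.264,0,0,0.778,1],
    [0.545,0.405,-0.264,0,0,0.778,1],
    [0.545,0.405,-0.264,0,0,0.778,1],
    [0.545,0.405,-0.264,0,0,0.778,1]
  ]
}}

```text
clock: 1.7
tool_pos: [479.3, 200.4, 419.8]
orientation: [0.001, 0.734, -0.679, 0.0]
force: [-0.5, 0.2, 0.6]
width: 87.0
```

```bash
python3 -c "
from h import *
s=sense();print(s['clock'],s['joint_pos'].round(2),s['tool_pos'].round(),s['joint_vel'].round(2))
print(row([510,-274,311],down(108)))"
```

```text
1.7 [ 0.71  0.13  0.14  0.   -1.59 -0.63] [479. 200. 420.] [ 0.02 -0.   -0.    0.   -0.    0.  ]
[ 6.336e-01  8.200e-03  1.459e-01  2.000e-04 -1.300e-03  8.497e-01]
```

Request:
{"op": "play_rows", "data": {
  "rows": [
    [0.634,0.008,0.0,0,0,0.85,1],
    [0.634,0.008,0.0,0,0,0.85,1],
    [0.634,0.008,0.0,0,0,0.85,1],
    [0.634,0.008,0.0,0,0,0.85,1],
    [0.634,0.008,0.0,0,0,0.85,1],
    [0.634,0.008,0.0,0,0,0.85,1],
    [0.634,0.008,0.0,0,0,0.85,1],
    [0.634,0.008,0.146,0,0,0.85,1],
    [0.634,0.008,0.146,0,0,0.85,1],
    [0.634,0.008,0.146,0,0,0.85,1],
    [0.634,0.008,0.146,0,0,0.85,1]
  ]
}}

```text
clock: 3.08
tool_pos: [511.4, -273.7, 313.0]
orientation: [0.0, -0.157, 0.988, -0.002]
force: [-0.2, 0.3, -0.2]
width: 86.9
```

Run:
```python
from h import *
w=camera_params('wrist');s=sense();im=read_camera('wrist')
print(s['clock'],s['joint_pos'].round(2),s['tool_pos'].round())
np.save('w1.npy',w,allow_pickle=True)
cv2.imwrite('pics/w1.png',cv2.resize(im[:,:,::-1],(800,600),interpolation=cv2.INTER_CUBIC))
print(proj(w,[[510,-274,214],[510,-274,156],[507,-272.5,150]])/.7)
```

```text
3.075 [-0.21  0.26  0.05  0.   -1.36 -1.05] [ 511. -274.  313.]
[[399.78337277 293.35523329]
 [400.18383736 266.03840543]
 [403.93205421 260.07756506]]
```

View pics/w1.png

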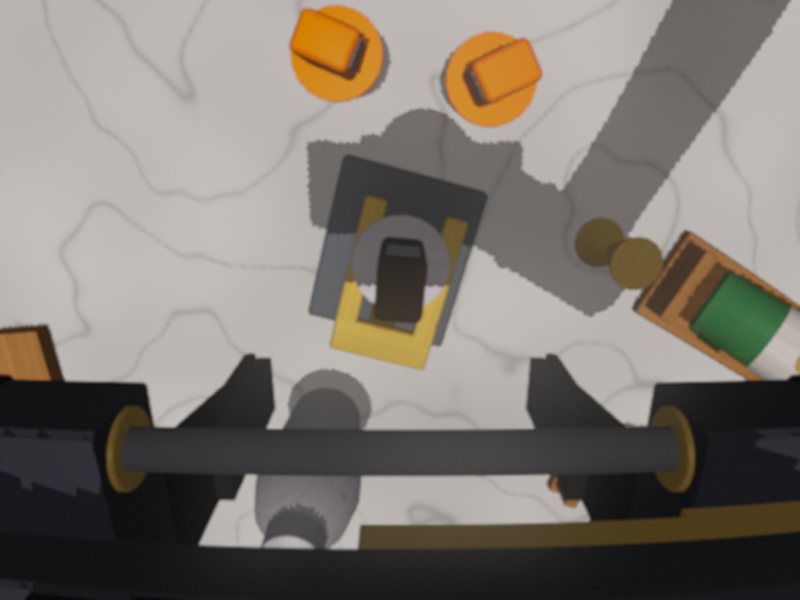

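The wrist picture shows the handle at (400,286), the collar at (400,265), and the tines to either side opening upwards in the picture. This agrees with the predicted position. The handle needs about 3° more yaw.

```bash
python3 -c "
from h import *
w=np.load('w1.npy',allow_pickle=True).item()
for u,v,z in((373,197,150),(455,220,150),(330,347,150),(424,368,150),(400,265,156),(401,287,214)): print(plane((w,u*.7,v*.7),z).round(1))
print(row([510,-274,173],down(105)))"
```

```text
[ 475.1 -303.   150. ]
[ 472.8 -250.3  150. ]
[ 579.1 -300.9  150. ]
[ 574.  -236.1  150. ]
[ 509.4 -274.3  156. ]
[ 506.5 -274.5  214. ]
[ 0.0026  0.0011  0.1877 -0.0027  0.0013  0.0343]
```

Request:
{"op": "play_rows", "data": {
  "rows": [
    [0.003,0.001,0.06,-0.003,0.001,0.034,1],
    [0.003,0.001,0.12,-0.003,0.001,0.034,1],
    [0.003,0.001,0.16,-0.003,0.001,0.034,1],
    [0.003,0.001,0.187,-0.003,0.001,0.034,1],
    [0.003,0.001,0.187,-0.003,0.001,0.034,1],
    [0.003,0.001,0.187,-0.003,0.001,0.034,1],
    [0.003,0.001,0.187,-0.003,0.001,0.034,-1],
    [0.003,0.001,0.187,-0.003,0.001,0.034,-1],
    [0.003,0.001,0.187,-0.003,0.001,0.034,-1],
    [0.003,0.001,0.187,-0.003,0.001,0.034,-1],
    [0.003,0.001,0.187,-0.003,0.001,0.034,-1],
    [0.003,0.001,0.187,-0.003,0.001,0.034,-1],
    [0.003,0.001,0.187,-0.003,0.001,0.034,-1],
    [0.003,0.001,0.187,-0.003,0.001,0.034,-1]
  ]
}}

```text
clock: 4.88
tool_pos: [509.8, -274.3, 173.5]
orientation: [0.0, -0.131, 0.991, 0.0]
force: [0.1, 0.4, 0.1]
width: 26.2
```

```bash
python3 -c "
from h import *
s=sense();print(s['clock'],s['width'],s['force'].round(2),s['wrist_torque'].round(2))
p,r=tool();print(p.round(1),r.as_quat().round(4),r.apply([0,0,1]).round(4));np.savez('grasp.npz',p=p,q=r.as_quat())
print(row(p+[0,0,230],r))"
```

```text
4.875 26.182793009463165 [0.14 0.43 0.09] [-0.11 -0.25 -0.06]
[ 509.8 -274.3  173.5] [-1.308e-01  9.914e-01  2.000e-04  2.000e-04] [ 4.e-04  4.e-04 -1.e+00]
[-2.000e-04  1.000e-04 -3.067e-01  0.000e+00  0.000e+00  0.000e+00]
```

Request:
{"op": "play_rows", "data": {
  "rows": [
    [0,0,-0.01,0,0,0,-1],
    [0,0,-0.03,0,0,0,-1],
    [0,0,-0.06,0,0,0,-1],
    [0,0,-0.1,0,0,0,-1],
    [0,0,-0.14,0,0,0,-1],
    [0,0,-0.18,0,0,0,-1],
    [0,0,-0.22,0,0,0,-1],
    [0,0,-0.25,0,0,0,-1],
    [0,0,-0.27,0,0,0,-1],
    [0,0,-0.28,0,0,0,-1],
    [0,0,-0.28,0,0,0,-1]
  ]
}}

```text
clock: 6.25
tool_pos: [509.7, -274.3, 383.5]
orientation: [0.0, -0.131, 0.991, 0.0]
force: [-0.7, -0.3, -3.1]
width: 25.8
```

Run:
```python
from h import *
s=sense();print(s['clock'],s['width'],s['force'].round(2),s['wrist_torque'].round(3),s['joint_pos'].round(2))
p,r=tool();print(p.round(1))
c=np.array([682.6,34.4,142.9]);n=np.array([0,-np.sin(np.radians(35)),np.cos(np.radians(35))])
n=R.from_euler('z',0.6,degrees=True).apply(n)
Rt=R.from_euler('z',0.6,degrees=True)*R.from_euler('x',35,degrees=True)*down(105)
print('rot',row(p,Rt)); pre=c+n*(132+60);print(pre.round(1),row(pre,Rt))
# intermediate, high above
print(row(pre+[0,0,60],Rt))
```

```text
6.25 25.821824854628982 [-0.66 -0.26 -3.14] [ 0.067 -0.203 -0.007] [-0.21  0.24  0.2  -0.   -1.53 -1.09]
[ 509.7 -274.3  383.5]
rot [ 0.      0.      0.     -0.3758 -0.0984 -0.0061]
[683.8 -75.7 300.2] [-0.2927  0.1955  0.1113 -0.3758 -0.0984 -0.0061]
[-0.2928  0.1955  0.0313 -0.3758 -0.0984 -0.0061]
```

Request:
{"op": "play_rows", "data": {
  "rows": [
    [-0.04,0.025,0.0,-0.04,-0.01,0,-1],
    [-0.09,0.06,0.0,-0.09,-0.025,0,-1],
    [-0.14,0.09,0.01,-0.15,-0.04,0,-1],
    [-0.18,0.12,0.01,-0.21,-0.055,0,-1],
    [-0.22,0.15,0.02,-0.27,-0.07,0,-1],
    [-0.26,0.175,0.025,-0.32,-0.085,-0.005,-1],
    [-0.293,0.195,0.031,-0.36,-0.095,-0.006,-1],
    [-0.293,0.195,0.031,-0.376,-0.098,-0.006,-1],
    [-0.293,0.195,0.031,-0.376,-0.098,-0.006,-1],
    [-0.293,0.195,0.031,-0.376,-0.098,-0.006,-1],
    [-0.293,0.195,0.031,-0.376,-0.098,-0.006,-1],
    [-0.293,0.195,0.031,-0.376,-0.098,-0.006,-1]
  ]
}}

```text
clock: 7.75
tool_pos: [683.7, -76.0, 361.1]
orientation: [0.038, -0.129, 0.945, 0.298]
force: [-0.8, -0.3, -2.1]
width: 26.0
```

Run:
```python
from h import *
s=sense();print(s['clock'],s['width'],s['force'].round(2),s['wrist_torque'].round(3),s['joint_pos'].round(2))
p,r=tool();print(p.round(1),r.apply([0,0,1]).round(3))
im={n:read_camera(n) for n in('scene','top','wrist')};W=camera_params('wrist')
np.save('w2.npy',W,allow_pickle=True)
cv2.imwrite('pics/w2.png',cv2.resize(im['wrist'][:,:,::-1],(800,600),interpolation=cv2.INTER_CUBIC))
a=[]
for n,c in(('scene',(323,175)),('top',(275,165))):
    x,y=c;a.append(cv2.resize(im[n][y-50:y+50,x-50:x+50,::-1],(400,400),interpolation=cv2.INTER_CUBIC));print(n,x-50,y-50)
cv2.imwrite('pics/z2.png',np.hstack(a))
c=np.array([682.6,34.4,142.9])
print('crest in wrist',proj(W,[c])/.7)
for L in(97,103,109):print(L,[((proj(camera_params(n),[p+r.apply([0,0,1])*(L+42-19-0)])-np.array(o))*4).round() for n,o in(('scene',(273,125)),('top',(225,115)))])
```

```text
7.75 25.98022830059123 [-0.84 -0.3  -2.14] [-1.489 -0.179 -0.006] [-0.17  0.54  0.67 -0.62 -1.79 -1.24]
[683.7 -76.  361.1] [-0.006  0.573 -0.819]
scene 273 125
top 225 115
crest in wrist [[355.32448093 229.87877003]]
97 [array([[228., 207.]]), array([[260.,  96.]])]
103 [array([[226., 207.]]), array([[253., 100.]])]
109 [array([[224., 207.]]), array([[245., 104.]])]
```

View pics/z2.png

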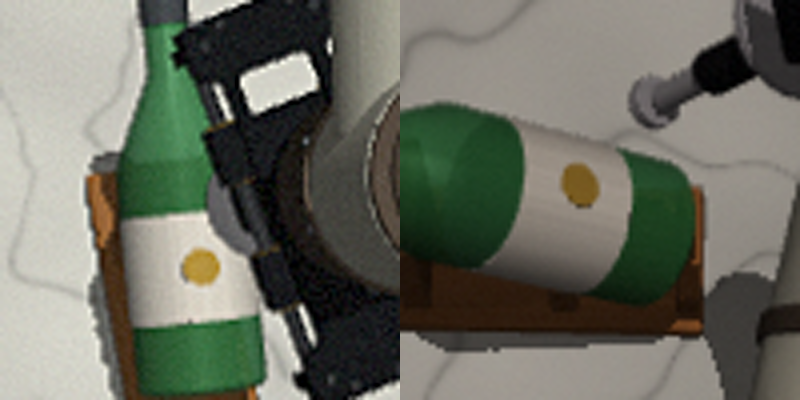

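View pics/w2.png

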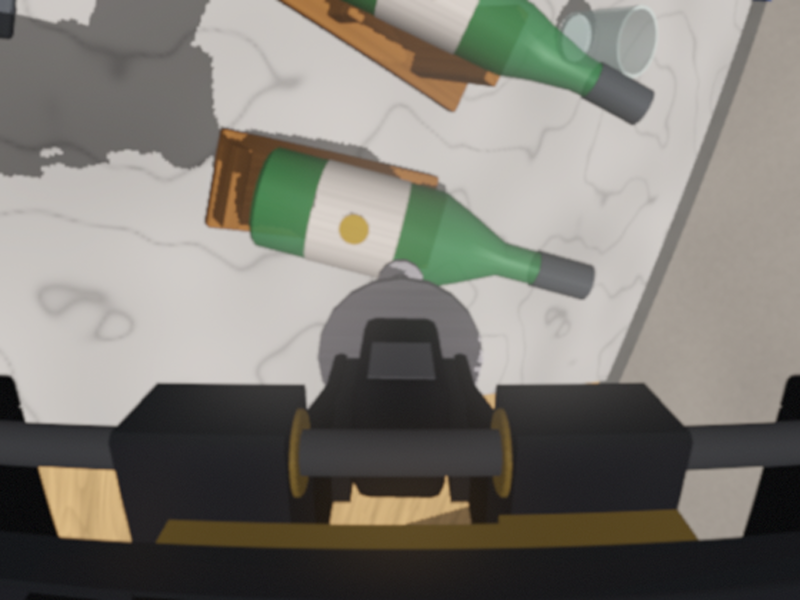

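```bash
cat >> h.py <<'E'
C=np.array([682.4,34.8,142.9]); H=R.from_euler('z',0.6,degrees=True)
N=H.apply([0,-np.sin(np.radians(35)),np.cos(np.radians(35))]); RT=H*R.from_euler('x',35,degrees=True)*down(105)
E
python3 - <<'E'
from h import *
W=np.load('w2.npy',allow_pickle=True).item()
print(proj(W,[[681,206,222]])/.7, plane((W,594*.7,278*.7),220).round(1))
for d in(170,140):print(d,row(C+N*d,RT))
E
```

```text
[[566.69133756 278.73139652]] [678.  250.5 220. ]
170 [ 0.0122 -0.0439  0.096   0.     -0.0002 -0.    ]
140 [ 0.0122 -0.0439  0.136   0.     -0.0002 -0.    ]
```

Request:
{"op": "play_rows", "data": {
  "rows": [
    [0.012,-0.044,0.04,0,0,0,-1],
    [0.012,-0.044,0.07,0,0,0,-1],
    [0.012,-0.044,0.096,0,0,0,-1],
    [0.012,-0.044,0.11,0,0,0,-1],
    [0.012,-0.044,0.12,0,0,0,-1],
    [0.012,-0.044,0.13,0,0,0,-1],
    [0.012,-0.044,0.136,0,0,0,-1],
    [0.012,-0.044,0.136,0,0,0,-1],
    [0.012,-0.044,0.136,0,0,0,-1],
    [0.012,-0.044,0.136,0,0,0,-1]
  ]
}}

```text
clock: 9.15
tool_pos: [683.5, -45.7, 257.8]
orientation: [0.038, -0.129, 0.945, 0.298]
force: [0.1, -0.2, -2.2]
width: 25.7
```

Run:
```python
from h import *
s=sense();print(s['clock'],s['force'].round(2),'along n',s['force']@N,s['wrist_torque'].round(3))
p,r=tool();print('d',(p-C)@N,'off',r.inv().apply(p-C).round(2),np.degrees((r.inv()*RT).magnitude()))
np.save('f0.npy',s['force']);print(row(C+N*130,RT))
im=read_camera('wrist');W=camera_params('wrist');cv2.imwrite('pics/w3.png',cv2.resize(im[120:260,180:390,::-1],(780,520),interpolation=cv2.INTER_CUBIC))
```

```text
9.15 [ 0.06 -0.22 -2.16] along n -1.6476153926744612 [-1.506 -0.172  0.014]
d 140.35648750350074 off [  -0.26   -0.16 -140.36] 0.022356955886494858
[ 0.0003  0.0002  0.0138 -0.0002  0.0001  0.0001]
```

View pics/w3.png

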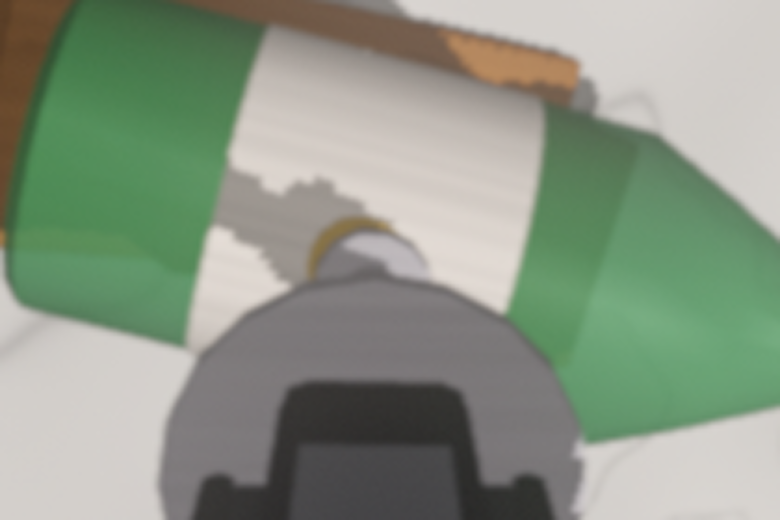

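Foot is centred at about (370,275) in the crop and the crest at about (361,270), so they are roughly 2 mm apart sideways. I'll correct that and move in.

Request:
{"op": "play_rows", "data": {
  "rows": [
    [0,-0.002,0.004,0,0,0,-1],
    [0,-0.002,0.008,0,0,0,-1],
    [0,-0.002,0.012,0,0,0,-1],
    [0,-0.002,0.012,0,0,0,-1],
    [0,-0.002,0.012,0,0,0,-1]
  ]
}}

```text
clock: 9.82
tool_pos: [683.9, -41.7, 249.6]
orientation: [0.038, -0.129, 0.945, 0.298]
force: [-0.0, -0.5, -2.0]
width: 26.1
```

```bash
cat > st.py <<'E'
from h import *
s=sense();f=s['force']-np.load('f0.npy');p,r=tool();print(s['clock'],'df',f.round(2),'n',round(f@N,2),'d',round((p-C)@N,2),'off',r.inv().apply(p-C).round(2),'tau',s['wrist_torque'].round(3))
E
python3 st.py
```

```text
9.825 df [-0.08 -0.26  0.18] n 0.29 d 131.29 off [  -0.28   -1.62 -131.29] tau [-1.517 -0.166 -0.   ]
```

Request:
{"op": "play_rows", "data": {
  "rows": [
    [0,0,0.002,0,0,0,-1],
    [0,0,0.004,0,0,0,-1],
    [0,0,0.004,0,0,0,-1],
    [0,0,0.004,0,0,0,-1]
  ]
}}

```text
clock: 10.32
tool_pos: [683.8, -40.0, 247.2]
orientation: [0.038, -0.13, 0.945, 0.298]
force: [0.5, 0.1, -2.0]
width: 25.8
```

```bash
python3 st.py
```

```text
10.325 df [0.4  0.31 0.18] n -0.03 d 128.32 off [  -0.28   -1.61 -128.32] tau [-1.463 -0.161  0.013]
```

Request:
{"op": "play_rows", "data": {
  "rows": [
    [0,0,0.002,0,0,0,-1],
    [0,0,0.004,0,0,0,-1],
    [0,0,0.004,0,0,0,-1],
    [0,0,0.004,0,0,0,-1]
  ]
}}

```text
clock: 10.82
tool_pos: [683.9, -38.5, 245.1]
orientation: [0.038, -0.13, 0.945, 0.298]
force: [0.1, -2.1, 0.3]
width: 26.1
```

```bash
python3 st.py
```

```text
10.825 df [ 0.02 -1.93  2.48] n 3.14 d 125.8 off [  -0.46   -1.71 -125.79] tau [-1.477 -0.09   0.093]
```

Request:
{"op": "play_rows", "data": {
  "rows": [
    [0,0,0.002,0,0,0,-1],
    [0,0,0.002,0,0,0,-1],
    [0,0,0.002,0,0,0,-1],
    [0,0,0.002,0,0,0,-1],
    [0,0,0.002,0,0,0,-1],
    [0,0,0.002,0,0,0,-1],
    [0,0,0.002,0,0,0,-1],
    [0,0,0.002,0,0,0,-1],
    [0,0,0.002,0,0,0,-1],
    [0,0,0.002,0,0,0,-1],
    [0,0,0.002,0,0,0,-1],
    [0,0,0.002,0,0,0,-1],
    [0,0,0.002,0,0,0,-1],
    [0,0,0.002,0,0,0,-1],
    [0,0,0.002,0,0,0,-1],
    [0,0,0.002,0,0,0,-1],
    [0,0,0.002,0,0,0,-1],
    [0,0,0.002,0,0,0,-1],
    [0,0,0.002,0,0,0,-1],
    [0,0,0.002,0,0,0,-1]
  ]
}}

```text
clock: 13.32
tool_pos: [683.9, -37.7, 243.9]
orientation: [0.038, -0.13, 0.945, 0.298]
force: [-1.3, -1.9, 1.9]
width: 25.8
```

```bash
python3 st.py
python3 - <<'E'
from h import *
s=sense();print(s['joint_vel'].round(3))
a=[]
for n,c in(('wrist',(280,190)),('top',(275,165))):
    x,y=c;im=read_camera(n);a.append(cv2.resize(im[y-50:y+50,x-50:x+50,::-1],(400,400),interpolation=cv2.INTER_CUBIC))
cv2.imwrite('pics/z3.png',np.hstack(a))
E
```

```text
13.325 df [-1.39 -1.73  4.08] n 4.32 d 124.31 off [  -0.43   -1.74 -124.31] tau [-1.487 -0.106  0.118]
[-0.     0.    -0.001 -0.001  0.001  0.001]
```

View pics/z3.png

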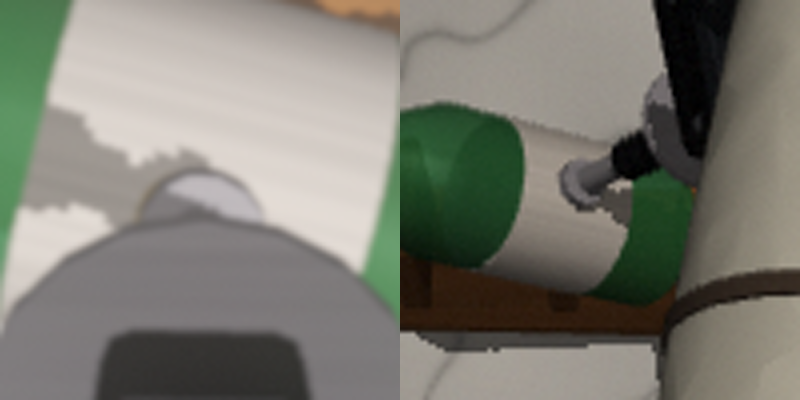

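Foot sits over the crest with only a sliver of gold visible at the left. Force is about 4.3 N and the arm was still for 2.5 s. Now backing off.

Request:
{"op": "play_rows", "data": {
  "rows": [
    [0,0,-0.005,0,0,0,-1],
    [0,0,-0.02,0,0,0,-1],
    [0,0,-0.05,0,0,0,-1],
    [0,0,-0.09,0,0,0,-1],
    [0,0,-0.13,0,0,0,-1],
    [0,0,-0.16,0,0,0,-1],
    [0,0,-0.16,0,0,0,-1],
    [0,0,-0.16,0,0,0,-1]
  ]
}}

```text
clock: 14.42
tool_pos: [684.3, -105.8, 341.1]
orientation: [0.037, -0.129, 0.945, 0.299]
force: [0.4, 0.4, -2.0]
width: 25.7
```

Run:
```python
from h import *
g=np.load('grasp.npz');p0=g['p'];r0=R.from_quat(g['q'])
s=sense();print(s['clock'],s['tool_pos'].round(1),s['force'].round(2))
print(row(p0+[0,0,200],r0))
```

```text
14.425 [ 684.3 -105.8  341.1] [ 0.38  0.44 -2.03]
[ 0.2678 -0.091  -0.1627  0.3765  0.098   0.006 ]
```

Request:
{"op": "play_rows", "data": {
  "rows": [
    [0.03,-0.01,-0.02,0.04,0.01,0,-1],
    [0.07,-0.023,-0.043,0.09,0.024,0.001,-1],
    [0.11,-0.037,-0.067,0.15,0.04,0.002,-1],
    [0.15,-0.05,-0.09,0.21,0.055,0.003,-1],
    [0.19,-0.065,-0.115,0.27,0.07,0.004,-1],
    [0.23,-0.078,-0.14,0.325,0.085,0.005,-1],
    [0.255,-0.087,-0.155,0.36,0.094,0.006,-1],
    [0.268,-0.091,-0.163,0.3765,0.098,0.006,-1],
    [0.268,-0.091,-0.163,0.3765,0.098,0.006,-1],
    [0.268,-0.091,-0.163,0.3765,0.098,0.006,-1],
    [0.268,-0.091,-0.163,0.3765,0.098,0.006,-1]
  ]
}}

```text
clock: 15.8
tool_pos: [510.2, -274.2, 373.0]
orientation: [-0.0, -0.131, 0.991, 0.001]
force: [1.7, 0.3, -1.4]
width: 25.8
```

Run:
```python
from h import *
g=np.load('grasp.npz');p0=g['p'];r0=R.from_quat(g['q'])
s=sense();print(s['clock'],s['tool_pos'].round(1),s['force'].round(2),s['wrist_torque'].round(3))
print(row(p0+[0,0,5],r0))
```

```text
15.8 [ 510.2 -274.2  373. ] [ 1.67  0.32 -1.43] [ 0.052 -0.15   0.022]
[ 6.000e-04 -2.000e-04  2.594e-01  5.000e-04 -3.000e-04  2.000e-04]
```

Request:
{"op": "play_rows", "data": {
  "rows": [
    [0.001,0,0.04,0,0,0,-1],
    [0.001,0,0.08,0,0,0,-1],
    [0.001,0,0.11,0,0,0,-1],
    [0.001,0,0.125,0,0,0,-1],
    [0.001,0,0.14,0,0,0,-1],
    [0.001,0,0.155,0,0,0,-1],
    [0.001,0,0.17,0,0,0,-1],
    [0.001,0,0.185,0,0,0,-1],
    [0.001,0,0.2,0,0,0,-1],
    [0.001,0,0.215,0,0,0,-1],
    [0.001,0,0.23,0,0,0,-1],
    [0.001,0,0.245,0,0,0,-1],
    [0.001,0,0.255,0,0,0,-1],
    [0.001,0,0.259,0,0,0,-1],
    [0.001,0,0.259,0,0,0,-1],
    [0.001,0,0.259,0,0,0,-1]
  ]
}}

```text
clock: 17.8
tool_pos: [509.7, -274.3, 179.3]
orientation: [0.0, -0.131, 0.991, 0.0]
force: [-0.3, -0.1, -2.1]
width: 25.9
```

Run:
```python
from h import *
g=np.load('grasp.npz');p0=g['p'];r0=R.from_quat(g['q'])
s=sense();print(s['clock'],(s['tool_pos']-p0).round(1),s['force'].round(2),s['wrist_torque'].round(3))
print(row(p0,r0))
```

```text
17.8 [-0.1 -0.   5.8] [-0.27 -0.06 -2.12] [ 0.09  -0.119 -0.005]
[-0.0001  0.      0.0077  0.0002  0.0002  0.0003]
```

Request:
{"op": "play_rows", "data": {
  "rows": [
    [0,0,0.002,0,0,0,-1],
    [0,0,0.004,0,0,0,-1],
    [0,0,0.006,0,0,0,-1],
    [0,0,0.008,0,0,0,-1],
    [0,0,0.008,0,0,0,-1],
    [0,0,0.008,0,0,0,-1]
  ]
}}

```text
clock: 18.55
tool_pos: [509.8, -274.3, 173.5]
orientation: [0.0, -0.131, 0.991, 0.0]
force: [-1.3, 0.7, -0.8]
width: 26.0
```

Run:
```python
from h import *
p0=np.load('grasp.npz')['p']
s=sense();print(s['clock'],(s['tool_pos']-p0).round(1),s['force'].round(2),s['wrist_torque'].round(3))
```

```text
18.55 [-0. -0. -0.] [-1.26  0.68 -0.84] [ 0.242  0.028 -0.026]
```

Request:
{"op": "play_rows", "data": {
  "rows": [
    [0,0,0.001,0,0,0,-1],
    [0,0,0.001,0,0,0,-1],
    [0,0,0.001,0,0,0,-1]
  ]
}}

```text
clock: 18.92
tool_pos: [509.8, -274.3, 173.4]
orientation: [0.001, -0.131, 0.991, 0.0]
force: [-1.6, 2.9, 5.5]
width: 25.9
```

Request:
{"op": "play_rows", "data": {
  "rows": [
    [0,0,0,0,0,0,-0.35],
    [0,0,0,0,0,0,-0.25],
    [0,0,0,0,0,0,0],
    [0,0,0,0,0,0,0.5],
    [0,0,0,0,0,0,1],
    [0,0,0,0,0,0,1],
    [0,0,0,0,0,0,1],
    [0,0,0,0,0,0,1]
  ]
}}

```text
clock: 19.92
tool_pos: [509.8, -274.3, 173.5]
orientation: [0.001, -0.131, 0.991, 0.0]
force: [-0.3, -0.4, 0.0]
width: 82.8
```

Request:
{"op": "play_rows", "data": {
  "rows": [
    [0,0,-0.03,0,0,0,1],
    [0,0,-0.08,0,0,0,1],
    [0,0,-0.14,0,0,0,1],
    [0,0,-0.187,0,0,0,1],
    [0,0,-0.187,0,0,0,1],
    [0,0,-0.187,0,0,0,1],
    [0,0,-0.187,0,0,0,1]
  ]
}}

```text
clock: 20.8
tool_pos: [509.1, -274.1, 312.2]
orientation: [-0.001, -0.131, 0.991, 0.001]
force: [0.1, 0.4, -0.9]
width: 86.8
```

Run:
```python
from h import *
s=sense();print(s['clock'],s['tool_pos'].round(1),s['force'].round(2),s['width'])
im=read_camera('wrist');cv2.imwrite('pics/w4.png',cv2.resize(im[:,:,::-1],(800,600),interpolation=cv2.INTER_CUBIC))
print(proj(camera_params('wrist'),[[509.8,-274.3,156],[509.8,-274.3,214]])/.7)
```

```text
20.8 [ 509.1 -274.1  312.2] [ 0.09  0.41 -0.91] 86.80038361114323
[[398.24202868 269.63998629]
 [398.00871505 297.56446924]]
```

View pics/w4.png

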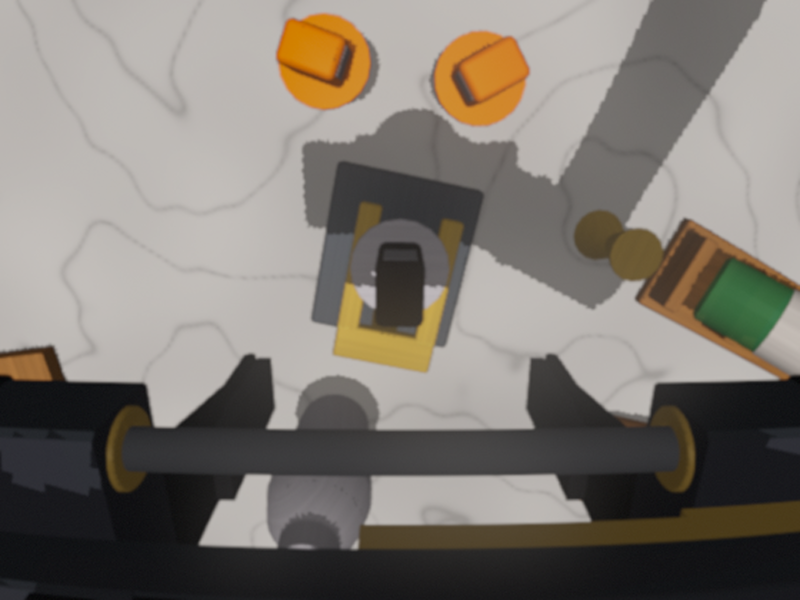

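The thermometer is back in the fork. Its collar is at (400,268) and its handle at (399,290), matching the first look and upright. Handing in.

```bash
python3 -c "
from cell import *
print(hand_in())"
```

```text
the job is handed in; nothing more can be done
None
```

I took the reading on the broader bottle and hung the thermometer back in its fork, then handed the job in at about 21 s of the 51 s allowed. The hand-in gave no verdict.

- **Reading:** I pressed the foot onto the foil crest within about 2–3 mm of its centre and square to the estimated bottle lean. The force was 3.1 N at contact and 4.3 N at the end of a still hold of 2.5 s.
- **Return:** I lowered the thermometer to its original pose until the collar pushed back with 5.5 N, then opened the fingers and backed off 140 mm. The last wrist picture shows it upright with its collar on the tines, as at the start, and the gripper clear of it.
- **Bystanders:** No unexpected contact forces showed up in the readings I took between moves. The last picture shows the shaker and jigger in place. I did not take a final picture of the tumbler or the slim bottle, but the arm passed well above both.
- **Differences:** A sliver of gold at one edge of the foot showed the 2–3 mm offset, within the 12 mm limit. The neck-end position I worked out differed by up to about 45 mm between camera views, but along the bottle, so its heading changed by only about 0.5°.

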